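# Balance the lopsided wall bracket on the work stand

### The job

Set the lopsided wall bracket (the bar with the red head) right way up on the round rubber top of the blue work stand, so that it balances there level by itself when you let go, both ends hanging free. Nobody knows how heavy the red head is, so find the balance point first: a small trial lift, a centimetre or so off the bench, shows which way to shift the grip. Lift it level, do not let it tip while it is up, set it down gently, and leave everything else where it is.

Things in the scene. Friction and masses are not known exactly. Their poses are not given: they have to be found in the camera images.
- bracket_mid (a point): centre of the loose wall bracket, half-way up its bar, 17 mm above its flat underside. It lies flat, 200 mm long along x. Its aluminium bar, 26 mm wide (y) and 34 mm high, spans x = -70 to +70 mm: grip it across the 26 mm, from above. Bar and black cap weigh 0.14 kg. Held off its balance point, the heavier side loads the wrist with a moment; in a light grip that end sags.
- bracket_head (a point): centre of the bracket's red head: a block 30 (x) x 56 x 46 mm high, x = +70 to +100 mm along the bracket, underside flush with the bar's. Its weight is unknown and differs each time (0.08 to 0.40 kg), so the bracket's balance point lies between +5 and +55 mm along x from the bar's centre, towards the head.
- bracket_cap (a point): centre of the black cap at the bracket's light end: 30 (x) x 34 x 38 mm high, x = -70 to -100 mm along the bracket, underside flush with the bar's
- stand_top (a point): centre of the flat round rubber top of the blue work stand, 30 mm across, 50 mm above the bench; z up. The stand is fixed to the bench; foot 84 mm across, 12 mm high, slender stem. The bracket stays on it only if its balance point is over the rubber top, within about 15 mm of this point; it may point in any direction.
- screwdriver: loose bystander: red-handled screwdriver 180 mm long, 26 mm high, lying between the two work places; origin under its middle, x towards its tip
- tester: loose bystander: black hand-held tester with a blue screen, 125 x 200 x 42 mm, at the far edge; origin at the centre of its underside
- battery: loose bystander: grey sealed battery 150 (x) x 65 x 102 mm high, at the right; origin at the centre of its underside
- tape_roll: loose bystander: yellow tape roll 90 mm across, 20 mm high, lying flat; origin at the centre of its underside
- detector: loose bystander: white round ceiling detector 100 mm across, 45 mm high, at the left; origin at the centre of its underside
- screw_jar: loose bystander: glass jar with blue cap 64 mm across, 85 mm high, at the right; origin at the centre of its underside
Things that resemble listed ones, but are neither listed nor needed, are in the scene too. What is shaped like the part that bears bracket_mid but yellow is not meant.

How it is judged:
On the way:
1. the wall bracket is lifted level (within 8 degrees) at least 35 mm clear of the bench and the stand (height (world z) of bracket_mid above 0.052 m and angle between bracket_mid's own z axis and vertical below 0.14 rad and contact force between wall_bracket and stand below 0.1 N), for 0.3 s.
At the end, for the whole second after the job is handed in: The wall bracket rests by itself on the rubber top of the stand, right way up, level within 5 degrees, its underside at the height of the top within 6 mm, at rest and released (height (world z) of bracket_mid between 0.061 and 0.073 m and angle between bracket_mid's own z axis and vertical below 0.09 rad and horizontal distance between bracket_mid and stand_top below 0.08 m and contact force between wall_bracket and stand above 1 N and linear speed of wall_bracket below 0.02 m/s and angular speed of wall_bracket below 0.15 rad/s); the robot touches nothing.
It fails at once if the wall bracket tips by more than 17 degrees while its middle is more than 35 mm above where it lay (height (world z) of bracket_mid above 0.052 m and angle between bracket_mid's own z axis and vertical above 0.3 rad).
It fails at once if the wall bracket is dropped or slammed onto the stand (moves faster than 0.25 m/s within 8 mm of where it rests on the stand) (linear speed of wall_bracket above 0.25 m/s and horizontal distance between bracket_mid and stand_top below 0.08 m and height (world z) of bracket_mid between 0.059 and 0.075 m).
It fails at once if a bystander is moved by more than 30 mm (distance of any of screwdriver, tester, battery, tape_roll, detector, screw_jar from where it was at the start of the episode above 0.03 m).
It also fails if it takes over 64 s, if anything falls off the work surface, if the arm or the gripper's body presses on something with over 40 N, if the wrist force passes 120 N, or if a joint passes its speed limit or range.

### The arm

A 6-joint arm with a two-finger parallel gripper is mounted at the origin on the work surface. World frame = base frame: x ahead of the robot, y to its left, z up, the work surface at z = 0. Lengths are in m, angles in rad, forces in N, time in s.
With the tool pointing down it reaches from about 0.35 to 0.875 m from the base axis. Payload 4.2 kg.
Tool frame: the origin (TCP) lies at the very end of the fingers, on their centre line; the grasp point (between the pads) lies 19 mm behind it; z points along the fingers, y is the line along which they close (so a half turn about z gives the same grasp; the last joint's range is limited). The gripper opens to 87 mm and grips with 3 to 60 N. Pads are 19 mm wide; open, the fingers measure 117 mm over their backs; the gripper's body (75 mm by 190 mm) begins 51 mm behind the grasp point.
Start: joints at [-0.894, 0.385, 0.008, 0, -1.194, -0.259], TCP at [0.254, -0.571, 0.223] pointing down, gripper open.
Joint ranges: [-3.14, 3.14], [-1.21, 2.06], [-1.07, 1.41], [-3.16, 2.05], [-2.99, -0.16], [-3.1, 3.1]. Speed limits (rad/s): [2.79, 2.79, 3.14, 3.14, 3.14, 3.14].

### API

Orientations are given as a unit quaternion [w, x, y, z].
In Python, from cell import ctrl, vision, workorder gives the robot as it stands. The module is installed in compiled form; this text tells all that it offers.
- The arm moves only by the tool carry_out, never from a script. Its argument "increments" is a list of rows, each a list of 5 numbers: the gripper command: -1 is fully open, 1 is shut, values between are in proportion, then the shift along the tool's x, y, z each as a share of 25 mm, from -1 to 1, then the turn about the tool's z as a share of 4 degrees, from -1 to 1. In form: [[fingers, x, y, z, yaw], ...]. A call has 1 to 20 rows; each row shifts and turns the commanded pose from where the row before left it, along the tool's axes as they then stand; what a row does not reach is not made up. A row lasts 1/12 s, in which the tool goes at most 41.7 mm and 7.16 degrees, less where a joint would pass 70% of its speed; a pose out of reach is approached as far as the arm can. A call with a number of a shift or a turn outside -1 to 1 is refused whole. A call with a gripper value outside its range is refused whole. The fingers move at their own pace and stop on an object; "squeeze" is the grip in N (left out, the last holds). Time passes only in rows, so rows that do not move let the fingers close. It gives the time, the measured TCP pose, the force, the opening and the grip force at its end, in the units of the state.
- ctrl.state(): the state, without advancing time (a new reading comes with each control period).
- vision.capture(name): name is "scene" or "top"; returns a dict with "color" (400x640x3 uint8, red, green, blue), "depth" (400x640 float32, m along the optical axis (not along the pixel's ray), 0 where there is no reading), "intrinsics" (3x3 intrinsics, pixels), "eye" and "rotation" of the camera in the world. Camera axes: x right, y up, looking along -z (the intrinsics and any distortion apply to the point x, -y, -z); pixel columns grow to the right and rows downward; lengths in m; the calibration is good to about 2 mm. A picture is of the moment at which its call begins.
- workorder.close_job(): hands the job in; it is judged then, once.
Trained networks look in the newest picture that a camera, given by its name, has taken for a name from the list of things; names that differ only in an ending like _2 or _b are one class to them, and where a whole thing is asked for, a point or a joint stands for the part that bears it (a point fixed in the world has none). Each returns a list of dicts, best first, with "confidence" (0 to 1); they miss things now and then, are a little off and sometimes report something else, mostly with a low value. They report only what shows in the picture. A call takes as long as a camera call. They do not tell look-alikes from the thing itself.
- vision.spot_in(camera, label): "bbox" ([left, top, right, bottom] in pixels, round what is visible of it).
- vision.tip_of(camera, label): "pixel" ([column, row] in pixels: a listed point, or the origin of a listed thing).
The state is a dict: "time": time; "joint_pos": joint angles; "qvel": joint speeds; "joint_efforts": joint torques, N m; "tool_pos": TCP position; "tool_rot": TCP orientation; "wrist_force": force on the tool from outside, world axes, zero at the start; "wrist_torque": the same for the moment, N m; "grip_width": opening from 0.0 (shut) to 1.0 (fully open); "grasp_force": force on a finger pad.
Only numpy, scipy, OpenCV 4.12 (cv2) and the standard library are available. Lean on these libraries where they do the work, as an engineer would, in place of code of your own. Each camera call takes 0.05 s, during which the arm holds its last target. There are 200 camera calls.

## Working session

There is one attempt and no reset: what is moved stays moved. The work goes in short steps, Python scripts to look and compute and a tool call to move; the robot and the scene stay as the last step left them, time stands still between calls to the robot, and variables do not carry over. Pictures are saved under pics/ and viewed, at most 10 in all, crops included, and the job is handed in when it is done.

Besides the shell and the picture viewer there is one more tool, called after "Request:" as a command line: name --pt "numbers of a row" for each row, then --argument value for the rest. carry_out: Moves the arm, as the interface text tells. Shift numbers are shares of 25 mm and turn numbers shares of 4 degrees, none past 1 either way. Its arguments: {"type":"object","properties":{"increments":{"type":"array","items":{"type":"array","items":{"type":"number"}}},"squeeze":{"type":"number"}},"required":["increments"]}

```bash
mkdir -p pics
cat > h.py <<'E'
import numpy as np, cv2
from cell import ctrl, vision, workorder
def world(c,px,d=None,z=None):
    K=c["intrinsics"];u,v=px
    r=np.array([(u-K[0,2])/K[0,0],-(v-K[1,2])/K[1,1],-1.0])
    R=np.array(c["rotation"]);e=np.array(c["eye"]);w=R@r
    if z is not None: return e+w*(z-e[2])/w[2]
    if d is None: d=c["depth"][int(round(v)),int(round(u))]
    return e+w*d
E
python3 - <<'E'
from h import *
for n in ["top","scene"]:
    c=vision.capture(n); cv2.imwrite(f"pics/{n}1.png",c["color"][:,:,::-1])
    print(n,c["eye"].round(3) if hasattr(c["eye"],'round') else c["eye"])
    for l,z in [("bracket_mid",.034),("bracket_head",.046),("bracket_cap",.038),("stand_top",.05)]:
        for r in vision.tip_of(n,l)[:3]:
            print(l,round(r["confidence"],2),np.round(r["pixel"],1),world(c,r["pixel"]).round(3),world(c,r["pixel"],z=z).round(3))
s=ctrl.state();print(s)
E
```

```text
top [0.478 0.007 1.182]Traceback (most recent call last):
  File "<stdin>", line 7, in <module>
  File "h.py", line 6, in world
    R=np.array(c["rotation"]);e=np.array(c["eye"]);w=R@r
                                                     ~^~
ValueError: matmul: Input operand 1 has a mismatch in its core dimension 0, with gufunc signature (n?,k),(k,m?)->(n?,m?) (size 3 is different from 4)
```

```bash
sed -i 's/R=np.array(c\["rotation"\])/R=Rot.from_quat(np.roll(c["rotation"],-1)).as_matrix()/; 1a from scipy.spatial.transform import Rotation as Rot' h.py
python3 - <<'E'
from h import *
for n in ["top","scene"]:
    c=vision.capture(n); cv2.imwrite(f"pics/{n}1.png",c["color"][:,:,::-1])
    for l,z in [("bracket_mid",.034),("bracket_head",.046),("bracket_cap",.038),("stand_top",.05)]:
        for r in vision.tip_of(n,l)[:3]:
            print(n,l,round(r["confidence"],2),np.round(r["pixel"],1),world(c,r["pixel"]).round(3),world(c,r["pixel"],z=z).round(3))
s=ctrl.state();print({k:np.round(v,3) for k,v in s.items()})
E
```

```text
top bracket_mid 0.98 [369.7 212.9] [ 0.529 -0.161  0.033] [ 0.529 -0.161  0.034]
top bracket_mid 0.86 [380.2 301.6] [ 0.298 -0.189  0.037] [ 0.298 -0.19   0.034]
top bracket_head 0.81 [407.4 281. ] [ 0.353 -0.258  0.045] [ 0.353 -0.258  0.046]
top bracket_head 0.7 [216.2 142. ] [0.718 0.255 0.003] [0.709 0.246 0.046]
top bracket_head 0.67 [347.9 192.1] [ 0.582 -0.102  0.048] [ 0.582 -0.102  0.046]
top bracket_cap 0.84 [394.2 230.6] [ 0.483 -0.225  0.039] [ 0.483 -0.225  0.038]
top bracket_cap 0.78 [353.9 315.4] [ 0.262 -0.121  0.038] [ 0.262 -0.121  0.038]
top bracket_cap 0.64 [234.9 206.7] [0.539 0.191 0.054] [0.539 0.194 0.038]
top stand_top 0.84 [237.2 208.3] [0.535 0.186 0.048] [0.535 0.186 0.05 ]
scene bracket_mid 0.57 [280.5 179.3] [ 0.54  -0.154  0.032] [ 0.542 -0.152  0.034]
scene bracket_mid 0.57 [300.8 128.6] [ 0.32  -0.197  0.025] [ 0.33  -0.192  0.034]
scene bracket_head 0.97 [276.  125.7] [ 0.363 -0.259  0.048] [ 0.361 -0.26   0.046]
scene bracket_head 0.84 [292.4 196.9] [ 0.594 -0.089  0.046] [ 0.594 -0.09   0.046]
scene bracket_cap 0.61 [330.1 126.3] [ 0.277 -0.117  0.028] [ 0.288 -0.113  0.038]
scene bracket_cap 0.59 [268.6 162.4] [ 0.496 -0.214  0.032] [ 0.501 -0.211  0.038]
scene stand_top 0.57 [399.3 213. ] [0.538 0.183 0.053] [0.535 0.183 0.05 ]
scene stand_top 0.16 [291.4 201.8] [ 0.605 -0.087  0.039] [ 0.613 -0.083  0.05 ]
{'time': np.float64(0.6), 'joint_pos': array([-0.894,  0.385,  0.008, -0.   , -1.194, -0.259]), 'qvel': array([-0.002,  0.001, -0.   ,  0.002,  0.   , -0.001]), 'joint_efforts': array([-1.0000e-03, -3.9021e+01,  1.8753e+01,  4.2230e+00,  1.5000e-02,
       -0.0000e+00]), 'tool_pos': array([ 0.254, -0.571,  0.223]), 'tool_rot': array([ 0.   , -0.207,  0.978,  0.   ]), 'wrist_force': array([-0.208, -0.54 , -0.365]), 'wrist_torque': array([-0.052, -0.002,  0.022]), 'grasp_force': np.float64(0.0), 'grip_width': np.float64(1.001)}
```

View pics/top1.png

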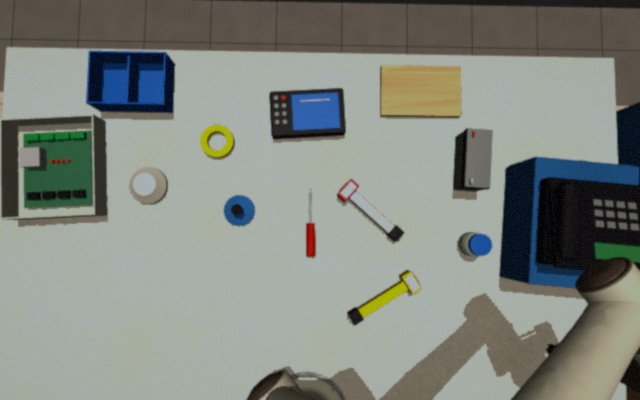

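View pics/scene1.png

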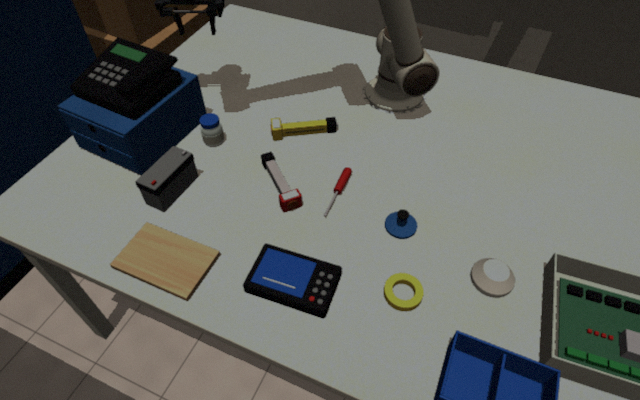

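The top view shows the silver bar with its red head at about (348,192) and cap at (396,233). The yellow look-alike is at (385,298) and the stand at (238,209), with the screwdriver between at x≈310. Next I refine with depth.

```bash
cat >> h.py <<'E'
def cloud(c):
    v,u=np.mgrid[0:400,0:640];K=c["intrinsics"]
    r=np.stack([(u-K[0,2])/K[0,0],-(v-K[1,2])/K[1,1],-np.ones_like(u)],-1)
    R=Rot.from_quat(np.roll(c["rotation"],-1)).as_matrix()
    return np.array(c["eye"])+(r*c["depth"][...,None])@R.T
E
python3 - <<'E'
from h import *
for cam in ["top","scene"]:
    c=vision.capture(cam);P=cloud(c);x,y,z=P[...,0],P[...,1],P[...,2]
    m=(x>.43)&(x<.66)&(y<-.06)&(y>-.28)&(z>.026)&(z<.06)
    Q=P[m]; (cx,cy),(w,h),a=cv2.minAreaRect(Q[:,:2].astype(np.float32)); print(cam,cx,cy,w,h,a,len(Q))
    box=cv2.boxPoints(((cx,cy),(w,h),a));print(box.round(3).tolist())
    b=m&(z<.0365);B=P[b][:,:2];mu=B.mean(0);U,S,V=np.linalg.svd(B-mu);d=V[0]*np.sign(V[0,0]);print("pca",mu,d,np.degrees(np.arctan2(d[1],d[0])))
    t=(Q[:,:2]-mu)@d; n=(Q[:,:2]-mu)@[-d[1],d[0]]
    bb=(abs(t)<.05);print("t",t.min(),t.max(),"bar n",np.percentile(n[bb],[2,98]), "z",np.median(Q[bb,2]))
    s=(np.hypot(x-.535,y-.186)<.06)&(z>.04)&(z<.06);print("stand",P[s].mean(0),P[s].min(0),P[s].max(0),s.sum())
E
```

```text
top 0.5305315852165222 -0.16606102883815765 0.20771121978759766 0.056142762303352356 47.698463439941406 941
[[0.4399999976158142, -0.2240000069141388], [0.48100000619888306, -0.2619999945163727], [0.6209999918937683, -0.1080000028014183], [0.5799999833106995, -0.07000000029802322]]
pca [ 0.52730143 -0.17096877] [0.65134262 0.75878376] 49.35709367674173
t -0.09810295308767106 0.10951781532749338 bar n [-0.01342096  0.01232768] z 0.033079712106284465
stand [0.53205805 0.18788449 0.04887504] [0.51715456 0.17288312 0.04381613] [0.54595241 0.20248025 0.05471604] 108
scene 0.531661868095398 -0.15676945447921753 0.20552757382392883 0.05691493675112724 44.975826263427734 757
[[0.4390000104904175, -0.20900000631809235], [0.4790000021457672, -0.25], [0.6240000128746033, -0.10400000214576721], [0.5839999914169312, -0.06400000303983688]]
pca [ 0.5427447  -0.15533812] [0.66398084 0.74774959] 48.395814225083285
t -0.11205527876832148 0.09369974216852203 bar n [-0.01109607  0.0145093 ] z 0.035198844993365896
stand [0.53503246 0.19306897 0.05108296] [0.51896626 0.17847913 0.04080521] [0.54833855 0.20737646 0.05606048] 99
```

Request:
carry_out --pt "-1 0 0 -1 0" --pt "-1 0 0 -1 0" --pt "-1 0 0 -1 0" --pt "-1 -0.4 0.9 0 0" --pt "-1 -0.4 0.9 0 0" --pt "-1 -0.4 0.9 0 0" --pt "-1 -0.4 0.9 0 0" --pt "-1 -0.4 0.9 0 0" --pt "-1 -0.4 0.9 0 0" --pt "-1 -0.4 0.9 0 0" --pt "-1 -0.4 0.9 0 0" --pt "-1 -0.4 0.9 0 0" --pt "-1 -0.4 0.9 0 0" --pt "-1 0 0 0 -0.9" --pt "-1 0 0 0 -0.9" --pt "-1 0 0 0 -0.9" --pt "-1 0 0 0 -0.9" --pt "-1 0 0 0 -0.9" --pt "-1 0 0 0 -0.9" --pt "-1 0 0 0 -0.9" --squeeze 40

```text
time: 2.37
tool_pos: [0.2536, -0.3249, 0.2977]
tool_rot: [0.0, -0.417, 0.909, -0.0]
wrist_force: [0.1, 0.3, 0.4]
grip_width: 1.0
grasp_force: 0.0
```

```bash
cat >> h.py <<'E'
def to(p,bar=None):
    s=ctrl.state();R=Rot.from_quat(np.roll(s["tool_rot"],-1)).as_matrix()
    d=R.T@(np.array(p)-s["tool_pos"])
    print("t",round(s["time"],2),"tcp",np.round(s["tool_pos"],4),"xang",np.degrees(np.arctan2(R[1,0],R[0,0])).round(2),"tilt",np.degrees(np.arccos(-R[2,2])).round(2),"rows(25mm):",(d/.025).round(2),"F",np.round(s["wrist_force"],2),"T",np.round(s["wrist_torque"],3),"w",s["grip_width"],"g",s["grasp_force"])
E
python3 -c "
from h import *
to([.5517,-.1424,.13])"
```

```text
t 2.37 tcp [ 0.2536 -0.3249  0.2977] xang -130.68 tilt 0.03 rows(25mm): [-13.31  -4.28   6.71] F [0.08 0.26 0.39] T [0.033 0.007 0.035] w 1.000339174816921 g 0.0
```

Request:
carry_out --pt "-1 -0.95 -0.3 0.3 0" --pt "-1 -0.95 -0.3 0.3 0" --pt "-1 -0.95 -0.3 0.3 0" --pt "-1 -0.95 -0.3 0.3 0" --pt "-1 -0.95 -0.3 0.3 0" --pt "-1 -0.95 -0.3 0.3 0" --pt "-1 -0.95 -0.3 0.3 0" --pt "-1 -0.95 -0.3 0.3 0" --pt "-1 -0.95 -0.3 0.3 0" --pt "-1 -0.95 -0.3 0.3 0" --pt "-1 -0.95 -0.3 0.3 0" --pt "-1 -0.95 -0.3 0.3 0" --pt "-1 -0.95 -0.3 0.5 0" --pt "-1 -0.95 -0.4 0.5 0" --pt "-1 0 0 0.5 0" --pt "-1 0 0 0.5 0" --pt "-1 0 0 0.5 0" --pt "-1 0 0 0 0"

```text
time: 3.87
tool_pos: [0.5509, -0.1435, 0.1423]
tool_rot: [-0.002, -0.416, 0.91, 0.001]
wrist_force: [-0.4, -0.6, 0.2]
grip_width: 1.001
grasp_force: 0.0
```

```bash
python3 -c "
from h import *
to([.5517,-.1424,.006])
c=vision.capture('top');im=c['color'][130:280,270:470,::-1];cv2.imwrite('pics/a.png',cv2.resize(im,None,fx=4,fy=4))"
```

```text
t 3.87 tcp [ 0.5509 -0.1435  0.1423] xang -130.88 tilt 0.32 rows(25mm): [-0.07 -0.02  5.45] F [-0.36 -0.63  0.2 ] T [0.03 0.08 0.  ] w 1.0012463945787258 g 0.0
```

View pics/a.png

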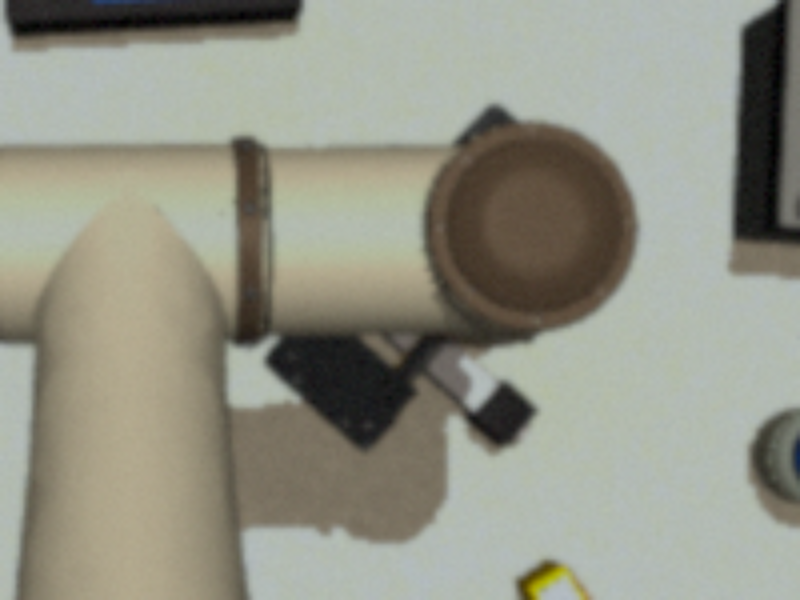

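The arm hides the bracket from above, but the cap and finger show where expected (cap at about (500,415) in the crop) and the fingers straddle the bar. Descending.

Request:
carry_out --pt "-1 -0.05 0 0.7 0" --pt "-1 0 0 0.7 0" --pt "-1 0 0 0.7 0" --pt "-1 0 0 0.7 0" --pt "-1 0 0 0.7 0" --pt "-1 0 0 0.7 0" --pt "-1 0 0 0.5 0" --pt "-1 0 0 0.4 0" --pt "-1 0 0 0.3 0" --pt "-1 0 0 0 0" --pt "-1 0 0 0 0"

```text
time: 4.83
tool_pos: [0.5538, -0.143, 0.0105]
tool_rot: [0.0, -0.416, 0.909, -0.0]
wrist_force: [0.2, -0.2, -0.2]
grip_width: 1.002
grasp_force: 0.0
```

```bash
python3 -c "
from h import *
F=[]
for i in range(10):
    vision.capture('scene') if i%2 else vision.capture('top'); s=ctrl.state();F.append(np.r_[s['wrist_force'],s['wrist_torque']])
F=np.array(F);print(F.mean(0).round(3),F.std(0).round(3))
to([.5517,-.1424,.006])"
```

```text
[-0.035  0.196 -0.047  0.025  0.039  0.001] [0.445 0.337 0.24  0.032 0.026 0.027]
t 5.33 tcp [ 0.5534 -0.1429  0.0102] xang -130.86 tilt 0.02 rows(25mm): [0.03 0.07 0.17] F [-0.75  0.   -0.09] T [0.027 0.022 0.013] w 0.997096108226276 g 0.0
```

Request:
carry_out --pt "-1 0 0 0.15 0" --pt "1 0 0 0 0" --pt "1 0 0 0 0" --pt "1 0 0 0 0" --pt "1 0 0 0 0" --pt "1 0 0 0 0" --pt "1 0 0 0 0" --pt "1 0 0 0 0" --pt "1 0 0 0 0" --pt "1 0 0 0 0" --pt "1 0 0 0 0" --squeeze 40

```text
time: 6.25
tool_pos: [0.5534, -0.1429, 0.0063]
tool_rot: [-0.0, -0.416, 0.909, 0.0]
wrist_force: [0.3, 0.1, -0.1]
grip_width: 0.327
grasp_force: 0.0
```

```bash
cat >> h.py <<'E'
def avg(n=10):
    F=[]
    for i in range(n):
        vision.capture('scene'); s=ctrl.state();F.append(np.r_[s['wrist_force'],s['wrist_torque']])
    F=np.array(F);m=F.mean(0);print("avg",m.round(3),F.std(0).round(3))
    R=Rot.from_quat(np.roll(s["tool_rot"],-1)).as_matrix();print("tool T",(R.T@m[3:]).round(3));return m
E
python3 -c "
from h import *
avg(); to([.5517,-.1424,.006])"
```

```text
avg [ 0.027  0.619  0.3    0.074  0.063 -0.05 ] [0.52  0.589 0.423 0.028 0.03  0.045]
tool T [-0.096 -0.014  0.05 ]
t 6.75 tcp [ 0.5533 -0.1429  0.0063] xang -130.87 tilt 0.0 rows(25mm): [0.03 0.06 0.01] F [0.8  0.27 0.85] T [ 0.111  0.125 -0.063] w 0.29598492146286337 g 39.98595356941223
```

Gripped: an opening of 0.296 × 87 mm is about 26 mm, the bar's width. Trial lift of 12 mm next.

Request:
carry_out --pt "1 0 0 -0.08 0" --pt "1 0 0 -0.1 0" --pt "1 0 0 -0.1 0" --pt "1 0 0 -0.1 0" --pt "1 0 0 -0.1 0" --pt "1 0 0 0 0" --pt "1 0 0 0 0" --pt "1 0 0 0 0"

```text
time: 7.42
tool_pos: [0.5533, -0.1429, 0.0183]
tool_rot: [-0.0, -0.416, 0.909, 0.0]
wrist_force: [-0.2, -0.4, -3.1]
grip_width: 0.292
grasp_force: 40.0
```

```bash
python3 -c "
from h import *
avg(20); to([.5517,-.1424,.006])
c=vision.capture('scene');cv2.imwrite('pics/b.png',cv2.resize(c['color'][110:260,200:400,::-1],None,fx=4,fy=4))
P=cloud(c)
for l in ['bracket_head','bracket_cap','bracket_mid']:
    for r in vision.tip_of('scene',l)[:2]: print(l,round(r['confidence'],2),np.round(r['pixel'],1),world(c,r['pixel']).round(3))
"
```

```text
avg [-0.127 -0.088 -3.63  -0.018  0.069  0.007] [0.531 0.589 0.489 0.033 0.037 0.033]
tool T [-0.041  0.059 -0.007]
t 8.42 tcp [ 0.5533 -0.1429  0.0183] xang -130.86 tilt 0.0 rows(25mm): [0.03 0.06 0.49] F [ 0.08 -1.15 -3.64] T [-0.022  0.055 -0.027] w 0.29030488993548026 g 39.98378268443048
bracket_head 0.95 [293.5 198.4] [ 0.6   -0.084  0.049]
bracket_cap 0.66 [333.1 123.8] [0.588 0.017 0.327]
bracket_mid 0.9 [280.2 180.4] [ 0.557 -0.145  0.048]
bracket_mid 0.65 [303.5 124.1] [ 0.31  -0.192  0.037]
```

View pics/b.png

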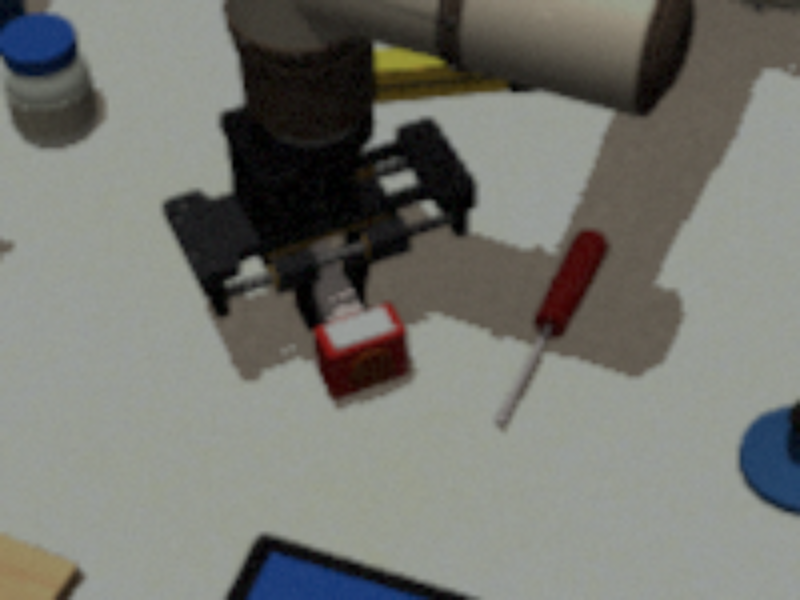

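```bash
cat >> h.py <<'E'
def level(g,d=np.array([.6545,.756]),off=.030):
    # top heights of head / cap / bar, both cameras; g = TCP xy, off = its place along the bar
    n=np.array([-d[1],d[0]])
    for cam in ["scene","top"]:
        c=vision.capture(cam);P=cloud(c);q=P[...,:2]-np.array(g);t=q@d+off;s=q@n
        for nm,a,b,w,zr in [("head",.074,.096,.02,.03),("bar",.05,.066,.008,.02),("cap",-.097,-.073,.012,.025)]:
            m=(t>a)&(t<b)&(abs(s)<w)&(P[...,2]<.16)&(P[...,2]>.0)
            z=P[m][:,2]
            if len(z)>5:print(cam,nm,len(z),np.percentile(z,[5,50,75,90]).round(4), "slope t",np.polyfit(t[m],z,1)[0].round(3) )
        # head extent
        m=(t>.03)&(t<.14)&(abs(s)<.035)&(P[...,2]>.025)&(P[...,2]<.14)
        r=(c["color"][...,0].astype(int)-c["color"][...,1]>50)&m
        if r.sum()>5:print(cam,"red t",np.percentile(t[r],[2,98]).round(4),"s",np.percentile(s[r],[2,98]).round(4),"zmax",np.percentile(P[r][:,2],[2,98]).round(4))
E
python3 -c "
from h import *
level([.5533,-.1429])"
```

```text
scene head 103 [0.0011 0.0598 0.0609 0.0624] slope t -1.406
scene bar 120 [0.0464 0.1261 0.1419 0.1524] slope t -2.75
scene red t [0.0742 0.104 ] s [-0.0261  0.0264] zmax [0.049  0.0624]
top cap 85 [0.0466 0.0494 0.0514 0.053 ] slope t -0.062
```

Request:
carry_out --pt "1 0 0 0.16 0" --pt "1 0 0 0.16 0" --pt "1 0 0 0.16 0" --pt "1 0 0 0 0" --pt "0 0 0 0 0" --pt "0 0 0 0 0" --pt "0 0 0 0 0" --pt "0 -0.28 0 0 0" --pt "0 -0.28 0 0 0" --pt "0 0 0 0 0" --pt "1 0 0 0 0" --pt "1 0 0 0 0" --pt "1 0 0 0 0" --pt "1 0 0 0 0" --pt "1 0 0 0 0" --pt "1 0 0 0 0" --squeeze 40

```text
time: 10.05
tool_pos: [0.5624, -0.1324, 0.0063]
tool_rot: [-0.0, -0.416, 0.91, 0.0]
wrist_force: [-1.0, 0.8, -0.6]
grip_width: 0.295
grasp_force: 40.0
```

```bash
python3 -c "
from h import *
avg(20); to([.5533,-.1429,.006])"
```

```text
avg [-0.435 -0.314 -0.534 -0.063  0.101 -0.018] [0.46  0.502 0.568 0.083 0.06  0.033]
tool T [-0.035  0.114  0.018]
t 11.05 tcp [ 0.5624 -0.1324  0.0063] xang -130.86 tilt 0.01 rows(25mm): [0.56 0.   0.01] F [-0.75 -1.29 -1.21] T [-0.17   0.174 -0.03 ] w 0.2930547762979343 g 39.99804412946105
```

Request:
carry_out --pt "1 0 0 -0.08 0" --pt "1 0 0 -0.1 0" --pt "1 0 0 -0.1 0" --pt "1 0 0 -0.1 0" --pt "1 0 0 -0.1 0" --pt "1 0 0 0 0" --pt "1 0 0 0 0" --pt "1 0 0 0 0"

```text
time: 11.72
tool_pos: [0.5624, -0.1323, 0.0182]
tool_rot: [-0.0, -0.416, 0.909, 0.0]
wrist_force: [0.1, 0.2, -3.2]
grip_width: 0.295
grasp_force: 40.0
```

```bash
python3 -c "
from h import *
avg(30); to([.5533,-.1429,.006]);level(ctrl.state()['tool_pos'][:2],off=.044)"
```

```text
avg [ 1.17e-01  4.70e-02 -3.59e+00  1.40e-02  4.50e-02  2.00e-03] [0.454 0.451 0.48  0.026 0.031 0.028]
tool T [-0.043  0.019 -0.002]
t 13.22 tcp [ 0.5625 -0.1323  0.0183] xang -130.86 tilt 0.0 rows(25mm): [0.56 0.   0.49] F [ 0.49  0.31 -2.84] T [0.019 0.021 0.012] w 0.3004263384510781 g 39.99782295897603
scene head 154 [0.0021 0.0614 0.103  0.1073] slope t -3.109
scene bar 32 [0.0454 0.0481 0.1411 0.1497] slope t 7.377
scene red t [0.0758 0.1046] s [-0.0262  0.0265] zmax [0.0464 0.0626]
top cap 87 [0.0463 0.0501 0.0514 0.053 ] slope t -0.01
```

Request:
carry_out --pt "1 0 0 -0.2 0" --pt "1 0 0 -0.4 0" --pt "1 0 0 -0.4 0" --pt "1 0 0 -0.4 0" --pt "1 0 0 -0.4 0" --pt "1 0 0 -0.4 0" --pt "1 0 0 -0.4 0" --pt "1 0 0 -0.4 0" --pt "1 0 0 -0.3 0" --pt "1 0 0 -0.2 0" --pt "1 0 0 0 0" --pt "1 0 0 0 0" --pt "1 0 0 0 0" --pt "1 0 0 0 0"

```text
time: 14.48
tool_pos: [0.562, -0.1323, 0.105]
tool_rot: [-0.001, -0.416, 0.909, 0.0]
wrist_force: [-0.1, -0.5, -3.4]
grip_width: 0.292
grasp_force: 40.0
```

Request:
carry_out --pt "1 -0.15 0.15 0 0" --pt "1 -0.3 0.3 0 0" --pt "1 -0.5 0.5 0 0" --pt "1 -0.5 0.5 0 0" --pt "1 -0.5 0.5 0 0" --pt "1 -0.5 0.5 0 0" --pt "1 -0.5 0.5 0 0" --pt "1 -0.5 0.5 0 0" --pt "1 -0.5 0.5 0 0" --pt "1 -0.5 0.5 0 0" --pt "1 -0.5 0.5 0 0" --pt "1 -0.5 0.5 0 0" --pt "1 -0.5 0.5 0 0" --pt "1 -0.5 0.5 0 0" --pt "1 -0.5 0.5 0 0" --pt "1 -0.5 0.5 0 0" --pt "1 -0.5 0.5 0 0" --pt "1 -0.5 0.5 0 0" --pt "1 -0.3 0.5 0 0" --pt "1 -0.1 0.3 0 0"

```text
time: 16.15
tool_pos: [0.5319, 0.1886, 0.1056]
tool_rot: [0.0, -0.417, 0.909, 0.0]
wrist_force: [-0.3, 1.0, -3.6]
grip_width: 0.293
grasp_force: 40.0
```

```bash
python3 -c "
from h import *
avg(10); to([.533,.186,.06]);level(ctrl.state()['tool_pos'][:2],off=.044)
c=vision.capture('scene');cv2.imwrite('pics/c.png',cv2.resize(c['color'][120:270,300:500,::-1],None,fx=4,fy=4))"
```

```text
avg [-2.000e-03  1.950e-01 -3.788e+00  3.200e-02  4.800e-02  2.300e-02] [0.56  0.445 0.634 0.036 0.046 0.035]
tool T [-0.057  0.008 -0.023]
t 16.65 tcp [0.5325 0.1857 0.1058] xang -130.92 tilt 0.0 rows(25mm): [-0.02 -0.01  1.83] F [ 0.08  0.75 -3.45] T [0.041 0.057 0.076] w 0.29508465094269376 g 39.99777669087052
scene head 259 [0.002  0.0133 0.1477 0.1488] slope t 0.33
scene bar 115 [0.0118 0.0358 0.055  0.1351] slope t -0.674
scene cap 87 [0.0005 0.1375 0.1393 0.1403] slope t 0.398
top cap 102 [0.1333 0.137  0.1385 0.1395] slope t 0.164
```

View pics/c.png

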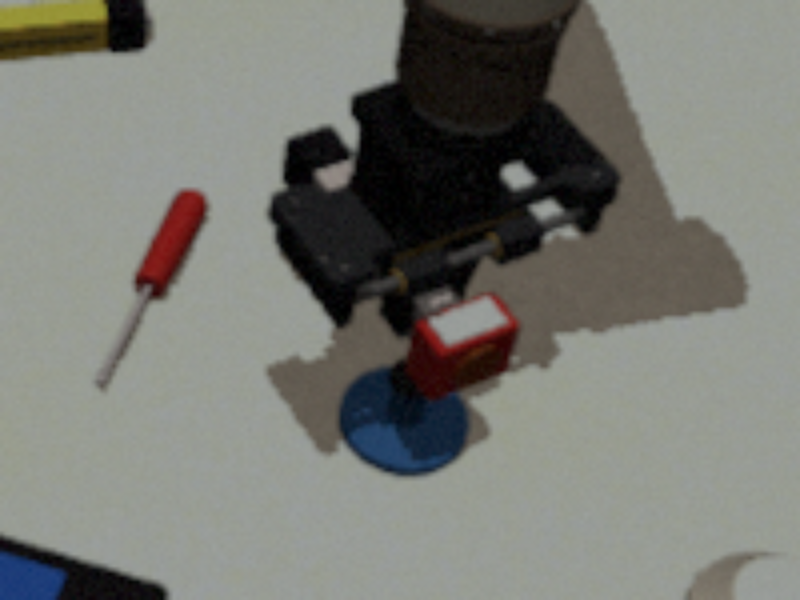

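The bracket is level (head and cap tops at the expected heights), balanced at the grip, and above the stand. Lowering.

Request:
carry_out --pt "1 0 0 0.2 0" --pt "1 0 0 0.3 0" --pt "1 0 0 0.3 0" --pt "1 0 0 0.3 0" --pt "1 0 0 0.3 0" --pt "1 0 0 0.2 0" --pt "1 0 0 0.1 0" --pt "1 0 0 0.06 0" --pt "1 0 0 0.04 0" --pt "1 0 0 0.04 0" --pt "1 0 0 0.04 0" --pt "1 0 0 0 0" --pt "1 0 0 0 0" --pt "1 0 0 0 0"

```text
time: 17.97
tool_pos: [0.5325, 0.1863, 0.059]
tool_rot: [0.0, -0.416, 0.909, 0.0]
wrist_force: [0.6, 0.2, -4.5]
grip_width: 0.294
grasp_force: 40.0
```

```bash
python3 -c "
from h import *
avg(8); to([.533,.186,.0563])"
```

```text
avg [ 0.047  0.072 -3.835  0.012  0.048  0.004] [0.549 0.488 0.34  0.026 0.036 0.015]
tool T [-0.044  0.022 -0.004]
t 18.37 tcp [0.5324 0.1863 0.0588] xang -130.86 tilt 0.0 rows(25mm): [-0.01 -0.03  0.1 ] F [ 0.33 -0.02 -3.91] T [-0.025  0.019 -0.026] w 0.2946956274058106 g 39.997854474931955
```

Request:
carry_out --pt "1 0 0 0.03 0" --pt "1 0 0 0.03 0" --pt "1 0 0 0.03 0" --pt "1 0 0 0.02 0" --pt "1 0 0 0 0" --pt "1 0 0 0 0"

```text
time: 18.87
tool_pos: [0.5323, 0.1862, 0.0563]
tool_rot: [-0.0, -0.416, 0.909, -0.0]
wrist_force: [-1.2, 0.1, -2.0]
grip_width: 0.293
grasp_force: 40.0
```

```bash
python3 -c "
from h import *
avg(8); to([.533,.186,.0563])"
```

```text
avg [-1.609 -0.243  0.06  -0.028  0.495  0.027] [0.408 0.269 0.532 0.044 0.079 0.031]
tool T [-0.356  0.345 -0.027]
t 19.27 tcp [0.5324 0.1863 0.0563] xang -130.86 tilt 0.0 rows(25mm): [-0.01 -0.03 -0.  ] F [-1.72  0.31  0.82] T [-0.092  0.63   0.064] w 0.294750003227337 g 39.997745705768466
```

Request:
carry_out --pt "1 0 0 0 0" --pt "1 0 0 0 0" --pt "1 0 0 0 0" --pt "1 0 0 0 0" --pt "1 0 0 0 0" --pt "1 0 0 0 0" --squeeze 3

```text
time: 19.77
tool_pos: [0.5324, 0.1863, 0.0562]
tool_rot: [0.0, -0.416, 0.909, -0.0]
wrist_force: [-2.5, -0.4, 3.1]
grip_width: 0.3
grasp_force: 3.0
```

```bash
python3 -c "
from h import *
avg(8); to([.533,.186,.0563]);level(ctrl.state()['tool_pos'][:2],off=.044)
c=vision.capture('scene');cv2.imwrite('pics/d.png',cv2.resize(c['color'][120:270,300:500,::-1],None,fx=4,fy=4))"
```

```text
avg [-2.358e+00 -5.660e-01  3.434e+00 -1.650e-01  7.810e-01 -2.000e-03] [0.774 0.486 0.532 0.031 0.048 0.027]
tool T [-0.483  0.636  0.002]
t 20.17 tcp [0.5324 0.1863 0.0562] xang -130.86 tilt 0.01 rows(25mm): [-0.01 -0.03 -0.  ] F [-2.95 -0.06  4.02] T [-0.173  0.823  0.01 ] w 0.29903370354426906 g 2.9997487923537847
scene head 295 [0.0017 0.097  0.0999 0.1441] slope t -3.367
scene bar 36 [0.0116 0.0849 0.0857 0.0871] slope t 1.826
scene cap 60 [0.0869 0.0892 0.0904 0.0912] slope t -0.021
scene red t [0.076  0.1036] s [-0.0264  0.0264] zmax [0.0903 0.1002]
top cap 92 [0.0836 0.0869 0.0884 0.0892] slope t -0.027
```

View pics/d.png

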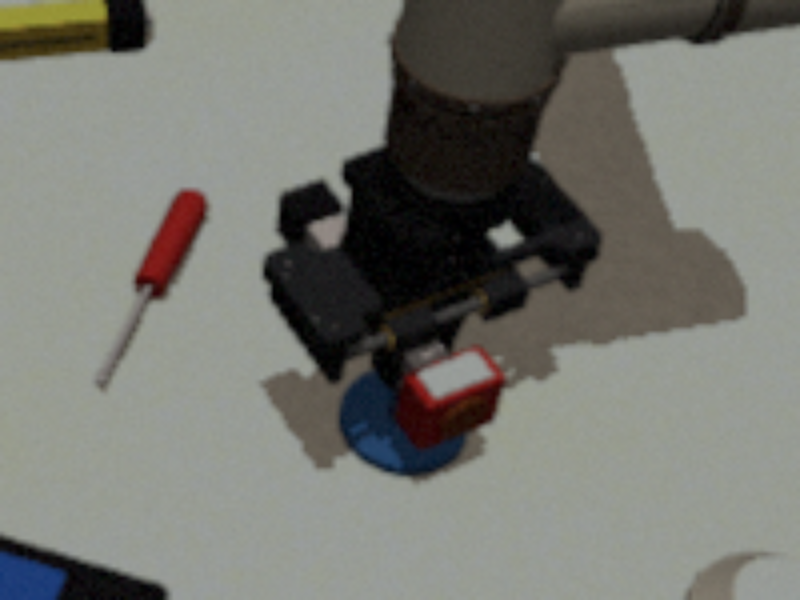

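Request:
carry_out --pt "1 0 0 -0.02 0" --pt "1 0 0 0 0" --pt "1 0 0 0 0" --pt "1 0 0 0 0"

```text
time: 20.65
tool_pos: [0.5325, 0.1863, 0.0562]
tool_rot: [0.0, -0.416, 0.909, 0.0]
wrist_force: [-0.7, -0.0, -1.2]
grip_width: 0.297
grasp_force: 3.0
```

```bash
python3 -c "
from h import *
avg(8); to([.533,.186,.0563])"
```

```text
avg [ 2.210e-01  7.000e-03 -2.949e+00  2.000e-03  1.000e-03  1.300e-02] [0.435 0.472 0.703 0.047 0.05  0.036]
tool T [-0.002 -0.001 -0.013]
t 21.05 tcp [0.5322 0.1863 0.0562] xang -130.87 tilt 0.03 rows(25mm): [-0.01 -0.03 -0.  ] F [ 0.88  0.44 -3.03] T [ 0.023  0.051 -0.005] w 0.2982955036237342 g 2.9997855048713973
```

Request:
carry_out --pt "0.38 0 0 0 0" --pt "0.34 0 0 0 0" --pt "0.3 0 0 0 0" --pt "0.25 0 0 0 0" --pt "0.2 0 0 0 0" --pt "0.1 0 0 0 0" --pt "0 0 0 0 0" --pt "0 0 0 0 0"

```text
time: 21.72
tool_pos: [0.5324, 0.1863, 0.0566]
tool_rot: [0.0, -0.416, 0.909, 0.0]
wrist_force: [0.3, -0.2, 0.1]
grip_width: 0.48
grasp_force: 0.0
```

```bash
python3 -c "
from h import *
avg(6); to([.533,.186,.0563]);level(ctrl.state()['tool_pos'][:2],off=.044)"
```

```text
avg [ 0.151 -0.381  0.299  0.036  0.04  -0.012] [0.491 0.472 0.306 0.029 0.031 0.026]
tool T [-0.054 -0.001  0.012]
t 22.02 tcp [0.5324 0.1863 0.0565] xang -130.86 tilt 0.0 rows(25mm): [-0.01 -0.03  0.01] F [ 0.22 -0.26  0.58] T [ 0.033  0.049 -0.032] w 0.5037129337524975 g 0.0
scene head 269 [0.0019 0.0967 0.0994 0.1428] slope t -2.89
scene bar 41 [0.012  0.0853 0.0869 0.0876] slope t 2.23
scene cap 56 [0.0866 0.0891 0.0903 0.0914] slope t 0.055
scene red t [0.0753 0.1032] s [-0.0271  0.0259] zmax [0.0907 0.0998]
top cap 93 [0.0831 0.0866 0.0876 0.0894] slope t -0.022
```

It stands free and level. Retreating straight up.

Request:
carry_out --pt "0 0 0 -0.1 0" --pt "0 0 0 -0.2 0" --pt "0 0 0 -0.3 0" --pt "0 0 0 -0.5 0" --pt "0 0 0 -0.5 0" --pt "0 0 0 -0.7 0" --pt "0 0 0 -0.7 0" --pt "0 0 0 -0.7 0" --pt "0 0 0 -0.7 0" --pt "0 0 0 -0.5 0" --pt "0 0 0 0 0" --pt "0 0 0 0 0"

```text
time: 23.12
tool_pos: [0.5325, 0.1865, 0.18]
tool_rot: [0.001, -0.416, 0.91, 0.0]
wrist_force: [-0.6, 0.3, 0.4]
grip_width: 0.499
grasp_force: 0.0
```

```bash
python3 -c "
from h import *
to([.533,.186,.0563]);level([.5324,.1863],off=.044)
c=vision.capture('scene');cv2.imwrite('pics/e.png',cv2.resize(c['color'][120:270,300:500,::-1],None,fx=4,fy=4))"
```

```text
t 23.12 tcp [0.5325 0.1865 0.18  ] xang -130.87 tilt 0.13 rows(25mm): [ 0.02 -0.03  4.95] F [-0.62  0.31  0.42] T [ 0.031 -0.034 -0.005] w 0.49885017288267935 g 0.0
scene head 231 [0.0017 0.015  0.0983 0.0994] slope t -0.38
scene bar 43 [0.0125 0.0847 0.0859 0.0872] slope t 0.664
scene cap 94 [0.0008 0.0863 0.0892 0.0906] slope t 0.313
scene red t [0.0746 0.1035] s [-0.0269  0.0258] zmax [0.0894 0.1004]
top cap 91 [0.0836 0.0871 0.0886 0.0898] slope t -0.006
```

View pics/e.png

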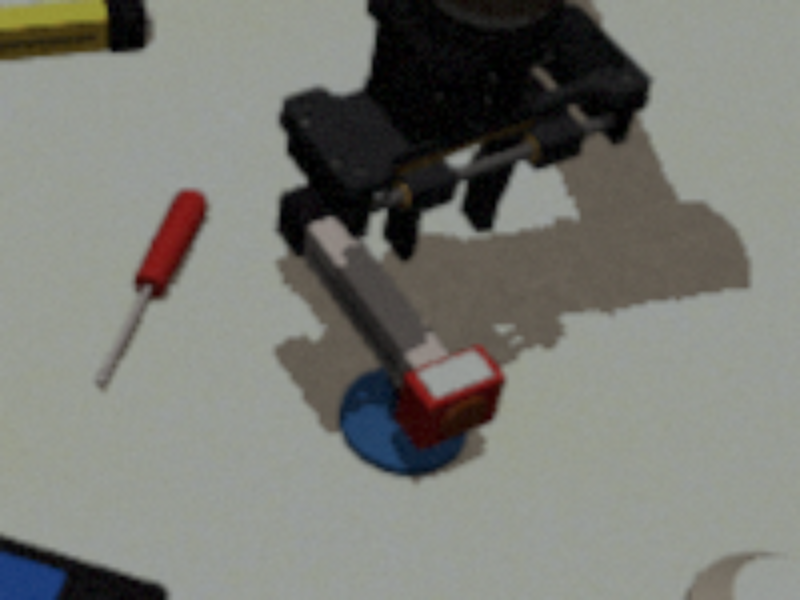

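The bracket rests level on the stand with its head at about (450,395) and cap at (305,220). The gripper is clear above it and the screwdriver hasn't moved.

```bash
python3 -c "
from h import *
print(workorder.close_job())"
```

```text
the job is handed in; nothing more can be done
None
```

The bracket is balancing level on the stand's rubber top, released and with the gripper clear above it; I handed the job in at about 23 s of the 64 s, and `close_job()` returned no verdict.

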